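# Sweep the loose nuts into the parts pan

### The arm

A 6-joint arm with a two-finger parallel gripper is mounted at the origin on the work surface. World frame = base frame: x ahead of the robot, y to its left, z up, the work surface at z = 0. Lengths are in m, angles in rad, forces in N, time in s.
With the tool pointing down it reaches from about 0.375 to 0.9 m from the base axis. Payload 3.1 kg.
Tool frame: the origin (TCP) lies at the very end of the fingers, on their centre line; the grasp point (between the pads) lies 19 mm behind it; z points along the fingers, y is the direction in which the jaws open and shut (so a half turn about z gives the same grasp; the last joint's range is limited). The gripper opens to 85 mm and grips with 20 to 120 N. Pads are 22 mm wide; open, the fingers measure 114 mm over their backs; the gripper's body (76 mm by 85 mm) begins 54 mm behind the grasp point. The pads swing forward as they close: fully open they stand 13 mm farther back than shut.
Start: joints at [-1.381, 0.527, 1.433, -0, 1.181, -0.178], TCP at [0.225, -0.583, 0.231] pointing down, gripper open.
Joint ranges: [-3.08, 3.08], [-0.75, 2.2], [0.22, 2.44], [-1.43, 4.57], [0, 2.65], [-2.85, 2.85]. Speed limits (rad/s): [2.79, 2.79, 3.14, 3.14, 3.14, 3.14].

### API

Orientations are given as a unit quaternion [x, y, z, w].
In Python, from station import manip gives the robot as it stands. The module is installed in compiled form; this text tells all that it offers.
- The arm moves only by the tool send_rows, never from a script. Its argument "commands" is a list of rows, each an object with "delta_pos": the shift along the world's x, y, z in cm, a list of three; "yaw": the turn about the world's z in rad. A call has 1 to 10 rows; each row shifts and turns the pose as measured when the row begins; what a row does not reach is not made up. A row lasts 1/8 s, in which the tool goes at most 62.5 mm and 10.7 degrees, less where a joint would pass 70% of its speed; a pose out of reach is approached as far as the arm can. A call is refused whole if a number of a shift passes 6.25 or a number of a turn 0.188, either way. A call with a gripper value outside its range is refused whole. "grip" is the closure, from -1 (fully open) to 1 (shut), set as the call begins (left out, the last holds). The fingers move at their own pace and stop on an object; "force" is the grip in N (left out, the last holds). Time passes only in rows, so rows that do not move let the fingers close. It gives the time, the measured TCP pose, the force and the opening at its end, in the units of the state.
- manip.sense(): the state, without advancing time (a new reading comes with each control period).
- manip.snapshot(name): name is "scene" or "top"; returns the picture (420x560x3 uint8, blue, green, red); there is no depth.
- manip.get_calibration(name): a dict with "fx", "fy", "cx", "cy" (pixels), "world_to_cam" (4x4, takes a point from world to camera coordinates). Camera axes: x right, y down, z forward; pixel columns grow to the right and rows downward; lengths in m; the calibration is good to about 2 mm. A picture is of the moment at which its call begins. get_calibration takes no time and is no camera call.
- manip.sign_off(): hands the job in, once; it reports no verdict.
The state is a dict: "t": time; "q": joint angles; "qd": joint speeds; "tau": joint torques, N m; "tcp_pos": TCP position; "tool_rot": TCP orientation; "force": force on the tool from outside, world axes, zero at the start; "ft_torque": the same for the moment, N m; "finger_gap": opening from 0.0 (shut) to 1.0 (fully open).
Only numpy, scipy, OpenCV 4.12 (cv2) and the standard library are available. Lean on these libraries where they do the work, as an engineer would, in place of code of your own. Each camera call takes 0.05 s, during which the arm holds its last target. There are 200 camera calls.

### The job

Three big hex nuts lie loose on the garage bench. Sweep all three along the bench with the fingertips, through the open front of the low steel pan, until each one is wholly inside it. Only push them, gently, without gripping or picking one up, and leave the spray can, bearing ring, socket and carton where they stand.

Things in the scene. Friction and masses are not known exactly. Their poses are not given: they have to be found in the camera images.
- nut_a_mid (a point): loose dark steel hex nut lying flat on the bench: 36 mm across flats, 42 mm across corners, 19 mm high, with a 22 mm bore, about 110 g. This point is its centre, 9.5 mm above its underside; z is along the bore and x passes through the middle of a flat.
- nut_b_mid (a point): loose dark steel hex nut lying flat on the bench: 36 mm across flats, 42 mm across corners, 19 mm high, with a 22 mm bore, about 110 g. This point is its centre, 9.5 mm above its underside; z is along the bore and x passes through the middle of a flat.
- nut_c_mid (a point): loose dark steel hex nut lying flat on the bench: 36 mm across flats, 42 mm across corners, 19 mm high, with a 22 mm bore, about 110 g. This point is its centre, 9.5 mm above its underside; z is along the bore and x passes through the middle of a flat.
- nut_a: the same nut as nut_a_mid; origin at the centre of its underside.
- nut_b: the same nut as nut_b_mid; origin at the centre of its underside.
- nut_c: the same nut as nut_c_mid; origin at the centre of its underside.
- pan: low steel parts pan fixed to the bench, 220 mm wide (its x), 140 mm deep (its y). Walls 36 mm high, 2 mm thick on its back (+y) and both ends; the front (-y) is fully open. Floor 2 mm thick, its front 20 mm slope down to the bench. Origin: middle of the pan at bench height; open front edge at y = -70 mm, inside of the back wall at y = +68 mm, of the end walls at x = +-108 mm.
- can: standing spray can, 52 mm across, 150 mm high; bystander. Origin: centre of its underside.
- bearing: round bright steel bearing ring lying flat, 52 mm outside, 25 mm bore, 15 mm high; bystander, not a nut. Origin: centre of its underside.
- socket: bright steel wrench socket standing upright, 30 mm across, 50 mm high; bystander. Origin: centre of its underside.
- carton: small closed cardboard carton, 60 (x) by 90 (y) by 50 mm high; bystander. Origin: centre of its underside.

How it is judged:
At the end, for the whole second after the job is handed in: All three nuts lie at rest within the pan's walls, wholly behind its open front edge (each nut's centre at least 18 mm behind that edge), its centre less than 34 mm above the bench, and the can, bearing, socket and carton are within 15 mm of where they stood (y of nut_a_mid in the frame of pan between -0.052 and 0.07 m and x of nut_a_mid in the frame of pan between -0.108 and 0.108 m and height (world z) of each of nut_a_mid, nut_b_mid, nut_c_mid below 0.034 m and linear speed of each of nut_a, nut_b, nut_c below 0.01 m/s and y of nut_b_mid in the frame of pan between -0.052 and 0.07 m and x of nut_b_mid in the frame of pan between -0.108 and 0.108 m and y of nut_c_mid in the frame of pan between -0.052 and 0.07 m and x of nut_c_mid in the frame of pan between -0.108 and 0.108 m and distance of each of can, bearing, socket, carton from where it was at the start of the episode below 0.015 m); the robot touches nothing.
It fails at once if a nut is lifted off the bench on its way, instead of being pushed along it ((height (world z) of nut_a_mid above 0.022 m and y of nut_a_mid in the frame of pan below -0.052 m) or (height (world z) of nut_b_mid above 0.022 m and y of nut_b_mid in the frame of pan below -0.052 m) or (height (world z) of nut_c_mid above 0.022 m and y of nut_c_mid in the frame of pan below -0.052 m)).
It fails at once if a nut is lifted (height (world z) of any of nut_a_mid, nut_b_mid, nut_c_mid above 0.036 m).
It fails at once if a nut is gripped between the fingers or rammed hard (over 30 N) instead of gently pushed (contact force between the fingers and nut_a above 30 N or contact force between the fingers and nut_b above 30 N or contact force between the fingers and nut_c above 30 N).
It fails at once if the can, bearing, socket or carton is shoved more than 15 mm or tipped over (distance of any of can, bearing, socket, carton from where it was at the start of the episode above 0.015 m or angle between any of can, bearing, socket, carton's own z axis and vertical above 0.4 rad).
It also fails if it takes over 61 s, if anything falls off the work surface, if the arm or the gripper's body presses on something with over 40 N, if the wrist force passes 120 N, or if a joint passes its speed limit or range.

## Working session

There is one attempt and no reset: what is moved stays moved. The work goes in short steps, Python scripts to look and compute and a tool call to move; the robot and the scene stay as the last step left them, time stands still between calls to the robot, and variables do not carry over. Pictures are saved under pics/ and viewed, about 8 in all and at most 12, crops included, and the job is handed in when it is done.

Besides the shell and the picture viewer there is one more tool, called after "Call:" as name(argument=value, ...), one argument or row to a line, values as JSON. send_rows: Moves the arm, as the interface text tells. Its arguments: {"type":"object","properties":{"commands":{"type":"array","items":{"type":"object","properties":{"delta_pos":{"type":"array","items":{"type":"number"}},"yaw":{"type":"number"}}}},"grip":{"type":"number"},"force":{"type":"number"}},"required":["commands"]}

```bash
mkdir -p pics
cat > h.py <<'E'
from station import manip
import numpy as np, cv2
def ray(cal,u,v,z):
    T=np.linalg.inv(np.array(cal["world_to_cam"])); d=T[:3,:3]@np.array([(u-cal["cx"])/cal["fx"],(v-cal["cy"])/cal["fy"],1]); o=T[:3,3]
    return o+d*(z-o[2])/d[2]
def proj(cal,p):
    c=np.array(cal["world_to_cam"])@np.append(p,1); return cal["fx"]*c[0]/c[2]+cal["cx"],cal["fy"]*c[1]/c[2]+cal["cy"]
E
python3 - <<'E'
from h import *
for n in("top","scene"):
    cv2.imwrite(f"pics/{n}0.png",manip.snapshot(n)); c=manip.get_calibration(n); print(n,c["fx"],np.linalg.inv(np.array(c["world_to_cam"])).round(3).tolist())
print(manip.sense())
E
```

```text
top 487.6863180522385 [[0.029, -0.975, 0.22, 0.375], [-1.0, -0.029, 0.004, -0.035], [0.002, -0.22, -0.976, 0.994], [0.0, 0.0, 0.0, 1.0]]
scene 501.99324676153964 [[0.7, 0.531, -0.478, 1.112], [0.715, -0.519, 0.469, -0.507], [0.001, -0.67, -0.742, 0.847], [0.0, 0.0, 0.0, 1.0]]
{'t': 0.1, 'q': array([-1.38151651e+00,  5.28391589e-01,  1.43377979e+00,  1.14857774e-05,
        1.18140553e+00, -1.78502427e-01]), 'qd': array([-0.00034058, -0.00343078, -0.00277759,  0.00145099, -0.00165675,
        0.00126297]), 'tau': array([-1.32823002e-04, -4.43301988e+01, -1.78585875e+01, -3.70872121e-04,
        3.92617643e-03,  1.22543759e-05]), 'tcp_pos': array([ 0.22462207, -0.58254698,  0.23041839]), 'tool_rot': array([ 9.83139536e-01,  1.82854227e-01, -3.55039412e-08, -9.92140170e-04]), 'force': array([-0.72218536, -0.3974016 ,  0.04231862]), 'ft_torque': array([-0.02198451,  0.01032698, -0.02047941]), 'finger_gap': 0.9995860050231409}
```

View pics/top0.png

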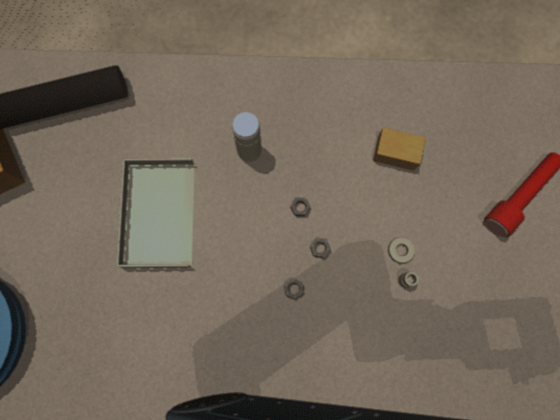

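View pics/scene0.png

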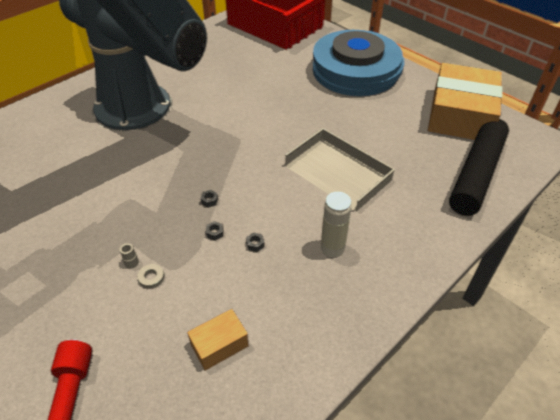

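The top view shows the nuts at about (301,207), (320,248) and (294,289). The pan is at left (x 122–193, rows 162–267) with its open front on the right, facing world −y. The can is at (246,130), the bearing at (401,250), the socket at (408,280) and the carton at (400,148).

Run:
```python
from h import *
c=manip.get_calibration("top"); im=cv2.imread("pics/top0.png")
g=cv2.cvtColor(im,cv2.COLOR_BGR2GRAY)
for u,v in((301,207),(320,248),(294,289)):
    p=g[v-16:v+17,u-16:u+17]; m=(p<np.median(p)*0.72).astype(np.uint8)
    k=max(cv2.findContours(m,cv2.RETR_EXTERNAL,cv2.CHAIN_APPROX_NONE)[0],key=cv2.contourArea)
    (x,y),r=cv2.minEnclosingCircle(k); print("nut",x+u-16,y+v-16,r,ray(c,x+u-16,y+v-16,.0095).round(4))
for n,u,v,z in(("front far",193,165,.002),("front near",193,266,.002),("backtopfar",125,161,.036),("backtopnear",120,266,.036),("frontTopfar",193,161,.036),("frontTopnear",192,268,.036),("canbase",249,154,0),("cantop",246,122,.15),("bear",401,250,.0075),("sock",408,277,.05),("carton",402,146,.05)):
    print(n,ray(c,u,v,z).round(4))
cv2.imwrite("pics/top0c.png",cv2.resize(im[140:310,110:440],None,fx=2.4,fy=2.4,interpolation=cv2.INTER_CUBIC))
```

```text
nut 300.58695697784424 207.5579719543457 10.601749420166016 [ 0.5982 -0.0872  0.0095]
nut 319.8636360168457 250.04545402526855 10.323186874389648 [ 0.511  -0.1278  0.0095]
nut 294.0 289.0 9.486932754516602 [ 0.4314 -0.0769  0.0095]
front far [0.6859 0.1426 0.002 ]
front near [0.4719 0.1286 0.002 ]
backtopfar [0.6797 0.2768 0.036 ]
backtopnear [0.4644 0.2659 0.036 ]
frontTopfar [0.6839 0.137  0.036 ]
frontTopnear [0.4646 0.1247 0.036 ]
canbase [0.7147 0.0247 0.    ]
cantop [0.7253 0.0237 0.15  ]
bear [ 0.5162 -0.293   0.0075]
sock [ 0.4582 -0.2939  0.05  ]
carton [ 0.7241 -0.2901  0.05  ]
```

View pics/top0c.png

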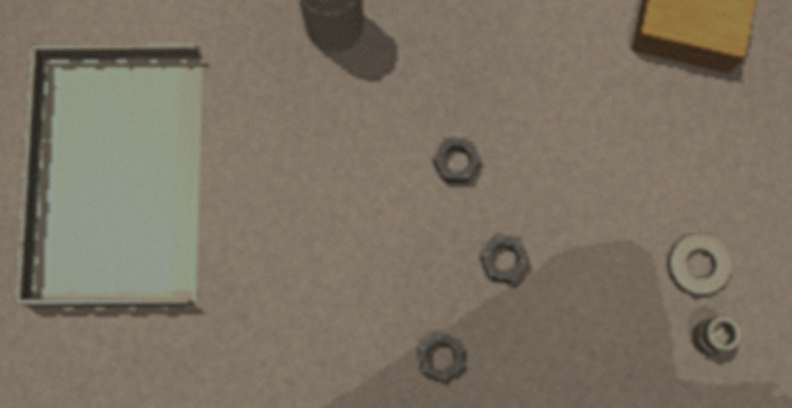

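Call:
send_rows(
  commands=[
    {"delta_pos":[4,4.4,0],"yaw":0.17},
    {"delta_pos":[4,4.4,0],"yaw":0.17},
    {"delta_pos":[4,4.4,0],"yaw":0.17},
    {"delta_pos":[4,4.4,0],"yaw":0.17},
    {"delta_pos":[4,4.4,0],"yaw":0.17},
    {"delta_pos":[4,4.4,0],"yaw":0.17},
    {"delta_pos":[4,4.4,0],"yaw":0.17},
    {"delta_pos":[4,4.4,-2],"yaw":0},
    {"delta_pos":[4,4.4,-2],"yaw":0},
    {"delta_pos":[0,0,0],"yaw":0},
  ],
  grip=0.45,
  force=20,
)

```text
t: 1.35
tcp_pos: [0.5891, -0.1764, 0.1868]
tool_rot: [0.699, 0.715, -0.0, -0.001]
force: [-1.1, -0.5, 0.2]
finger_gap: 0.279
```

Call:
send_rows(
  commands=[
    {"delta_pos":[0.2,2.4,-3],"yaw":-0.125},
    {"delta_pos":[0,0,-5],"yaw":0},
    {"delta_pos":[0,0,-4.7],"yaw":0},
    {"delta_pos":[0,0,-2],"yaw":0},
    {"delta_pos":[0,0,0],"yaw":0},
  ],
)

```text
t: 1.98
tcp_pos: [0.5899, -0.1552, 0.037]
tool_rot: [0.744, 0.668, -0.001, -0.0]
force: [-0.6, -0.2, 0.7]
finger_gap: 0.275
```

Run:
```python
from h import *
im=manip.snapshot("scene"); cv2.imwrite("pics/s1.png",cv2.resize(im[130:300,100:400],None,fx=2.6,fy=2.6,interpolation=cv2.INTER_CUBIC)); print(manip.sense()["tcp_pos"])
```

```text
[ 0.59045697 -0.15546352  0.03792394]
```

View pics/s1.png

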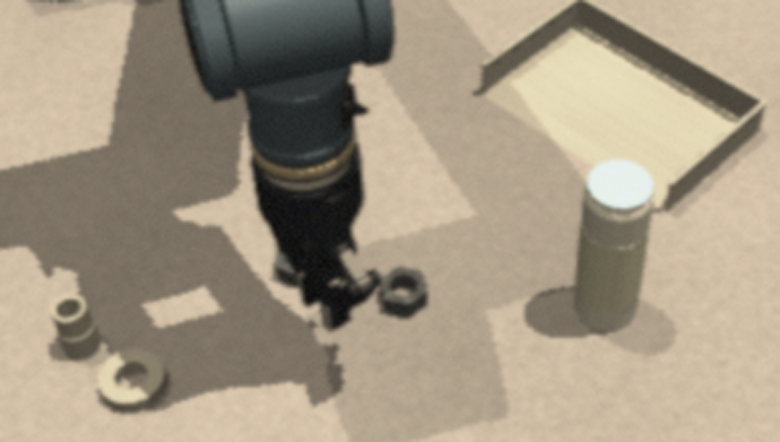

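The gripper stands just behind nut A (crop pixel 402,290) with its fingers astride the push line. The pan is ahead and the can is well to the side.

Call:
send_rows(
  commands=[
    {"delta_pos":[0,0,-1.9],"yaw":0},
    {"delta_pos":[0,0,-1],"yaw":0},
    {"delta_pos":[0,0,0],"yaw":0},
    {"delta_pos":[0.1,0.9,0],"yaw":0},
    {"delta_pos":[0.1,0.8,0],"yaw":0},
    {"delta_pos":[0.05,0.5,0],"yaw":0},
    {"delta_pos":[0.05,0.5,0],"yaw":0},
    {"delta_pos":[0.05,0.5,0],"yaw":0},
    {"delta_pos":[0.05,0.5,0],"yaw":0},
    {"delta_pos":[0.05,0.5,0],"yaw":0},
  ],
)

```text
t: 3.28
tcp_pos: [0.5978, -0.1121, 0.0114]
tool_rot: [0.744, 0.668, 0.001, 0.004]
force: [0.1, -0.3, 0.8]
finger_gap: 0.272
```

Call:
send_rows(
  commands=[
    {"delta_pos":[0.05,0.5,-0.1],"yaw":0},
    {"delta_pos":[0.05,0.5,0],"yaw":0},
    {"delta_pos":[0.1,0.8,0],"yaw":0},
    {"delta_pos":[0.1,1,0],"yaw":0},
    {"delta_pos":[0.1,1,0],"yaw":0},
    {"delta_pos":[0.1,1,0],"yaw":0},
    {"delta_pos":[0.1,1,0],"yaw":0},
    {"delta_pos":[0.1,1,0],"yaw":0},
    {"delta_pos":[0.1,1,0],"yaw":0},
    {"delta_pos":[0.1,1,0],"yaw":0},
  ],
)

```text
t: 4.53
tcp_pos: [0.6075, -0.0182, 0.0104]
tool_rot: [0.744, 0.668, 0.001, 0.005]
force: [-0.3, -1.3, 0.0]
finger_gap: 0.274
```

Run:
```python
from h import *
im=manip.snapshot("scene"); cv2.imwrite("pics/s2.png",cv2.resize(im[130:300,100:400],None,fx=2.6,fy=2.6,interpolation=cv2.INTER_CUBIC)); print(manip.sense()["tcp_pos"])
```

```text
[ 0.60741426 -0.01684827  0.0103559 ]
```

View pics/s2.png

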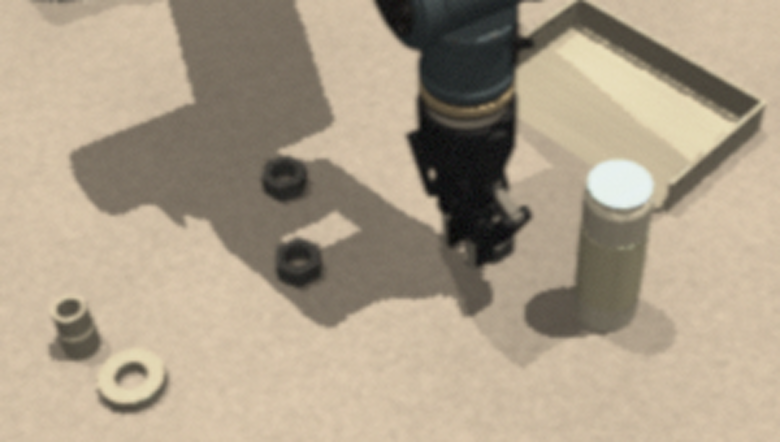

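Nut A has left its place and sits ahead of the fingers, partly hidden at about (510,215). B (300,262) and C (285,178) have not moved, and a small push force reads in −y. I'll carry on.

Call:
send_rows(
  commands=[
    {"delta_pos":[0.1,1.1,0],"yaw":0},
    {"delta_pos":[0.1,1.1,0],"yaw":0},
    {"delta_pos":[0.1,1.1,0],"yaw":0},
    {"delta_pos":[0.1,1.1,0],"yaw":0},
    {"delta_pos":[0.1,1.1,0],"yaw":0},
    {"delta_pos":[0.1,1.1,0],"yaw":0},
    {"delta_pos":[0.1,1.1,0],"yaw":0},
    {"delta_pos":[0.1,1.1,0],"yaw":0},
    {"delta_pos":[0.1,1.1,0],"yaw":0},
    {"delta_pos":[0.1,1.1,0],"yaw":0},
  ],
)

```text
t: 5.82
tcp_pos: [0.6179, 0.1005, 0.0103]
tool_rot: [0.744, 0.668, 0.001, 0.004]
force: [-0.6, 0.0, 1.5]
finger_gap: 0.275
```

Call:
send_rows(
  commands=[
    {"delta_pos":[0.1,1.0,0],"yaw":0},
    {"delta_pos":[0.1,1.0,0],"yaw":0},
    {"delta_pos":[0.1,1.0,0],"yaw":0},
    {"delta_pos":[0.1,1.0,0],"yaw":0},
    {"delta_pos":[0.1,1.0,0],"yaw":0},
    {"delta_pos":[0.1,1.0,0],"yaw":0},
    {"delta_pos":[0.1,1.0,0],"yaw":0},
    {"delta_pos":[0.05,0.6,0],"yaw":0},
  ],
)

```text
t: 6.82
tcp_pos: [0.626, 0.1821, 0.0104]
tool_rot: [0.744, 0.669, 0.001, 0.004]
force: [-0.2, -0.6, 1.0]
finger_gap: 0.273
```

Run:
```python
from h import *
im=manip.snapshot("top"); cv2.imwrite("pics/t3.png",cv2.resize(im[100:310,110:440],None,fx=2.4,fy=2.4,interpolation=cv2.INTER_CUBIC)); print(manip.sense()["tcp_pos"])
```

```text
[0.62604087 0.18280054 0.01039088]
```

View pics/t3.png

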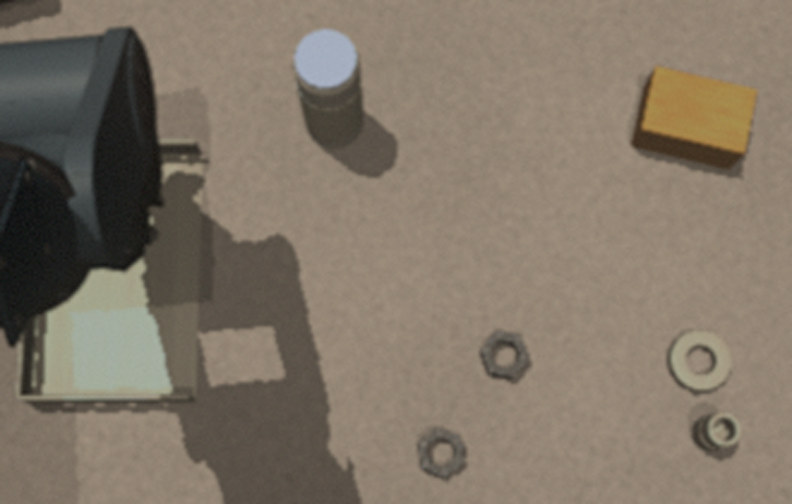

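Nut A is inside the pan, hidden under the wrist. B (505,355), C (441,453), the can, bearing, socket and carton look unmoved. Next I'll back off and go behind B.

Call:
send_rows(
  commands=[
    {"delta_pos":[-0.1,-1.5,0],"yaw":0},
    {"delta_pos":[-0.1,-1,2],"yaw":0},
    {"delta_pos":[-0.5,-2,4],"yaw":-0.03},
    {"delta_pos":[-1.8,-5.5,1],"yaw":0},
    {"delta_pos":[-1.8,-5.5,0],"yaw":0},
    {"delta_pos":[-1.8,-5.5,0],"yaw":0},
    {"delta_pos":[-1.8,-5.5,0],"yaw":0},
    {"delta_pos":[-1.8,-5.5,0],"yaw":0},
    {"delta_pos":[-1.8,-5,0],"yaw":0},
    {"delta_pos":[0,0,0],"yaw":0},
  ],
)

```text
t: 8.12
tcp_pos: [0.509, -0.2093, 0.0948]
tool_rot: [0.756, 0.654, 0.006, 0.014]
force: [0.3, 1.0, 0.5]
finger_gap: 0.274
```

Call:
send_rows(
  commands=[
    {"delta_pos":[-0.6,1.6,-3.5],"yaw":0},
    {"delta_pos":[0,0,-3],"yaw":0},
    {"delta_pos":[0,0,-1.2],"yaw":0},
    {"delta_pos":[0,0,0],"yaw":0},
  ],
)

```text
t: 8.62
tcp_pos: [0.5039, -0.1954, 0.021]
tool_rot: [0.758, 0.652, 0.007, 0.017]
force: [0.6, -0.4, -0.0]
finger_gap: 0.273
```

Run:
```python
from h import *
im=manip.snapshot("top"); cv2.imwrite("pics/t4.png",cv2.resize(im[100:310,110:440],None,fx=2.4,fy=2.4,interpolation=cv2.INTER_CUBIC)); print(manip.sense()["tcp_pos"])
```

```text
[ 0.50428283 -0.19565781  0.02146277]
```

View pics/t4.png

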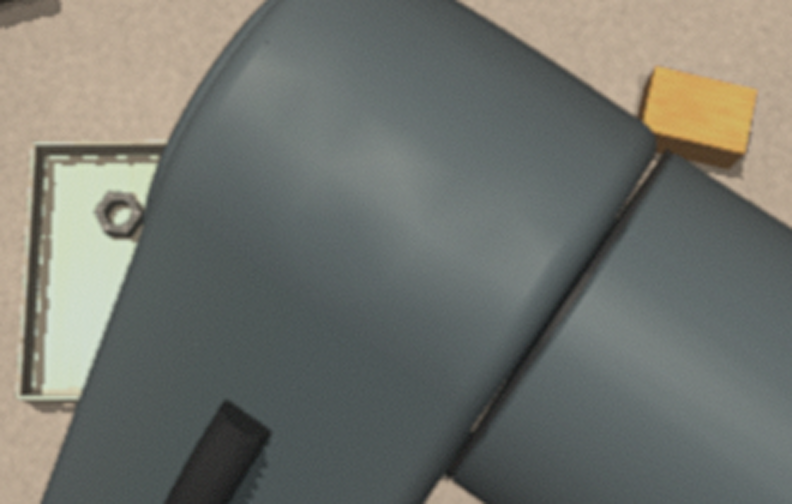

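Nut A lies in the pan at crop (121,214), well inside. The arm hides B from above, so I'll lower and push B using the measured numbers.

Call:
send_rows(
  commands=[
    {"delta_pos":[-0.1,0,-1.1],"yaw":0},
    {"delta_pos":[0,0,0],"yaw":0},
    {"delta_pos":[0.1,0.9,0],"yaw":0},
    {"delta_pos":[0.1,0.8,0],"yaw":0},
    {"delta_pos":[0.08,0.5,0],"yaw":0},
    {"delta_pos":[0.08,0.5,0],"yaw":0},
    {"delta_pos":[0.08,0.5,0],"yaw":0},
    {"delta_pos":[0.08,0.5,0],"yaw":0},
    {"delta_pos":[0.08,0.5,0],"yaw":0},
    {"delta_pos":[0.08,0.5,0],"yaw":0},
  ],
)

```text
t: 9.93
tcp_pos: [0.5124, -0.1459, 0.0124]
tool_rot: [0.758, 0.652, 0.008, 0.021]
force: [0.7, 0.2, -0.8]
finger_gap: 0.27
```

Call:
send_rows(
  commands=[
    {"delta_pos":[0.08,0.5,0],"yaw":0},
    {"delta_pos":[0.08,0.6,0],"yaw":0},
    {"delta_pos":[0.12,0.8,0],"yaw":0},
    {"delta_pos":[0.14,1,0],"yaw":0},
    {"delta_pos":[0.14,1,0],"yaw":0},
    {"delta_pos":[0.14,1,0],"yaw":0},
    {"delta_pos":[0.14,1,0],"yaw":0},
    {"delta_pos":[0.14,1,0],"yaw":0},
    {"delta_pos":[0.14,1,0],"yaw":0},
    {"delta_pos":[0.14,1,0],"yaw":0},
  ],
)

```text
t: 11.18
tcp_pos: [0.5258, -0.0506, 0.0124]
tool_rot: [0.758, 0.652, 0.008, 0.021]
force: [-0.9, -0.4, -0.2]
finger_gap: 0.272
```

Run:
```python
from h import *
im=manip.snapshot("scene"); cv2.imwrite("pics/s5.png",cv2.resize(im[110:300,100:400],None,fx=2.6,fy=2.6,interpolation=cv2.INTER_CUBIC)); print(manip.sense()["tcp_pos"])
```

```text
[ 0.52558497 -0.04951937  0.01244359]
```

View pics/s5.png

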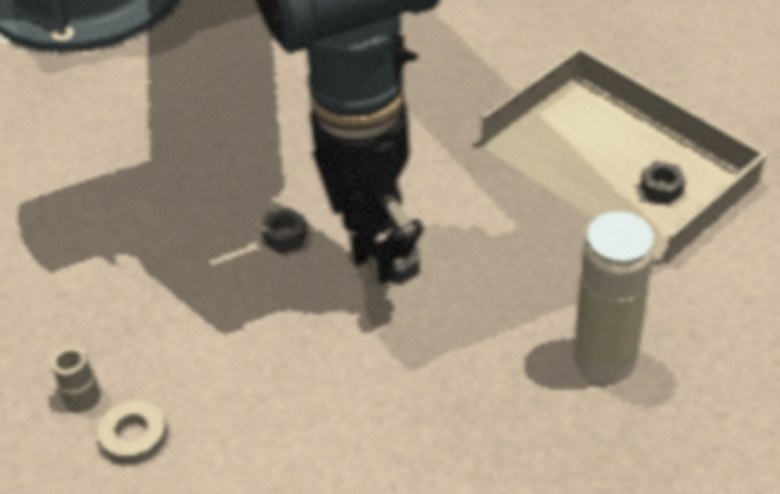

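A is in the pan (660,182), C is unmoved (285,230), and B is ahead of the fingers at about (405,250). Continuing with B.

Call:
send_rows(
  commands=[
    {"delta_pos":[0.14,1,-0.2],"yaw":0},
    {"delta_pos":[0.14,1.1,0],"yaw":0},
    {"delta_pos":[0.14,1.1,0],"yaw":0},
    {"delta_pos":[0.14,1.1,0],"yaw":0},
    {"delta_pos":[0.14,1.1,0],"yaw":0},
    {"delta_pos":[0.14,1.1,0],"yaw":0},
    {"delta_pos":[0.14,1.1,0],"yaw":0},
    {"delta_pos":[0.14,1.1,0],"yaw":0},
    {"delta_pos":[0.14,1.1,0],"yaw":0},
    {"delta_pos":[0.14,1.1,0],"yaw":0},
  ],
)

```text
t: 12.48
tcp_pos: [0.5406, 0.0667, 0.0103]
tool_rot: [0.758, 0.652, 0.008, 0.02]
force: [-0.3, 0.2, 0.1]
finger_gap: 0.273
```

Call:
send_rows(
  commands=[
    {"delta_pos":[0.12,1.1,0],"yaw":0},
    {"delta_pos":[0.12,1.1,0],"yaw":0},
    {"delta_pos":[0.12,1.1,0],"yaw":0},
    {"delta_pos":[0.12,1.1,0],"yaw":0},
    {"delta_pos":[0.12,1.1,0],"yaw":0},
    {"delta_pos":[0.12,1.1,0],"yaw":0},
    {"delta_pos":[0.12,1.1,0],"yaw":0},
    {"delta_pos":[0.12,1.1,0],"yaw":0},
    {"delta_pos":[0.12,1.1,0],"yaw":0},
    {"delta_pos":[0.06,0.5,0],"yaw":0},
  ],
)

```text
t: 13.72
tcp_pos: [0.5525, 0.1786, 0.0103]
tool_rot: [0.757, 0.653, 0.008, 0.02]
force: [0.7, -1.6, 0.8]
finger_gap: 0.278
```

Call:
send_rows(
  commands=[
    {"delta_pos":[-0.2,-1.5,0],"yaw":0},
    {"delta_pos":[-0.1,-1,2],"yaw":0},
    {"delta_pos":[-0.5,-2,4],"yaw":0},
    {"delta_pos":[-2.2,-5,1],"yaw":-0.11},
    {"delta_pos":[-2.4,-5,0],"yaw":-0.1},
    {"delta_pos":[-2.4,-5,0],"yaw":0},
    {"delta_pos":[-2.4,-5,0],"yaw":0},
    {"delta_pos":[-2.4,-5,0],"yaw":0},
    {"delta_pos":[-2,-3,0],"yaw":0},
    {"delta_pos":[0,0,0],"yaw":0},
  ],
)

```text
t: 14.98
tcp_pos: [0.3993, -0.1637, 0.0825]
tool_rot: [0.825, 0.564, 0.007, 0.024]
force: [0.3, -0.5, -0.1]
finger_gap: 0.275
```

Run:
```python
from h import *
im=manip.snapshot("scene"); cv2.imwrite("pics/s6.png",cv2.resize(im[110:300,100:400],None,fx=2.6,fy=2.6,interpolation=cv2.INTER_CUBIC)); print(manip.sense()["tcp_pos"])
```

```text
[ 0.39990676 -0.16287645  0.08254664]
```

View pics/s6.png

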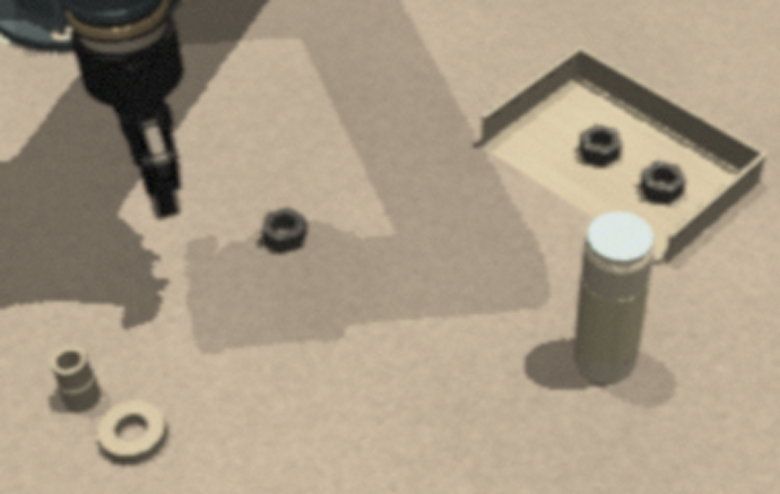

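A and B lie in the pan at (660,182) and (600,146). C is at (285,230), with the gripper raised behind it. Next I'll lower and push C along a heading of 1.20 rad.

Call:
send_rows(
  commands=[
    {"delta_pos":[0.7,2.2,-2.5],"yaw":0},
    {"delta_pos":[0,0,-3],"yaw":0},
    {"delta_pos":[0,0,-1.5],"yaw":0},
    {"delta_pos":[0,0,0],"yaw":0},
  ],
)

```text
t: 15.52
tcp_pos: [0.4088, -0.1386, 0.0116]
tool_rot: [0.824, 0.566, 0.007, 0.025]
force: [-0.4, 0.2, 0.9]
finger_gap: 0.275
```

Call:
send_rows(
  commands=[
    {"delta_pos":[0.2,0.8,-0.1],"yaw":0},
    {"delta_pos":[0.25,0.7,0],"yaw":0},
    {"delta_pos":[0.18,0.5,0],"yaw":0},
    {"delta_pos":[0.18,0.5,0],"yaw":0},
    {"delta_pos":[0.18,0.5,0],"yaw":0},
    {"delta_pos":[0.18,0.5,0],"yaw":0},
    {"delta_pos":[0.18,0.5,0],"yaw":0},
    {"delta_pos":[0.18,0.5,0],"yaw":0},
    {"delta_pos":[0.22,0.6,0],"yaw":0},
    {"delta_pos":[0.3,0.8,0],"yaw":0},
  ],
)

```text
t: 16.77
tcp_pos: [0.4321, -0.0758, 0.0127]
tool_rot: [0.824, 0.566, 0.008, 0.027]
force: [0.7, -0.7, -0.2]
finger_gap: 0.273
```

Call:
send_rows(
  commands=[
    {"delta_pos":[0.37,1,0],"yaw":0},
    {"delta_pos":[0.37,1,0],"yaw":0},
    {"delta_pos":[0.37,1,0],"yaw":0},
    {"delta_pos":[0.37,1,0],"yaw":0},
    {"delta_pos":[0.37,1,0],"yaw":0},
    {"delta_pos":[0.37,1,0],"yaw":0},
  ],
)

```text
t: 17.52
tcp_pos: [0.4556, -0.0111, 0.0127]
tool_rot: [0.823, 0.567, 0.008, 0.027]
force: [-0.5, -1.2, 0.2]
finger_gap: 0.274
```

Run:
```python
from h import *
im=manip.snapshot("scene"); cv2.imwrite("pics/s7.png",cv2.resize(im[110:300,100:400],None,fx=2.6,fy=2.6,interpolation=cv2.INTER_CUBIC)); print(manip.sense()["tcp_pos"])
```

```text
[ 0.45602786 -0.01027679  0.0127305 ]
```

View pics/s7.png

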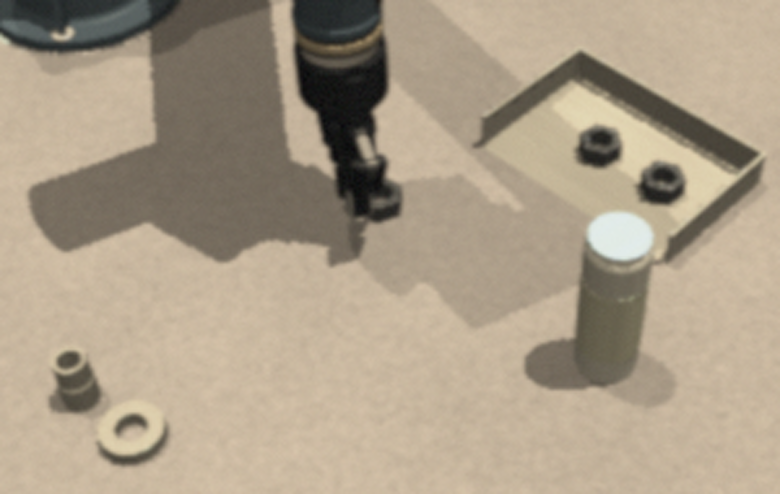

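C is cupped in front of the fingers at (380,198). A and B have not moved in the pan. Pushing on.

Call:
send_rows(
  commands=[
    {"delta_pos":[0.4,1,-0.2],"yaw":0},
    {"delta_pos":[0.4,1,0],"yaw":0},
    {"delta_pos":[0.4,1,0],"yaw":0},
    {"delta_pos":[0.4,1,0],"yaw":0},
    {"delta_pos":[0.4,1,0],"yaw":0},
    {"delta_pos":[0.4,1,0],"yaw":0},
    {"delta_pos":[0.4,1,0],"yaw":0},
    {"delta_pos":[0.4,1,0],"yaw":0},
    {"delta_pos":[0.4,1,0],"yaw":0},
    {"delta_pos":[0.4,1,0],"yaw":0},
  ],
)

```text
t: 18.82
tcp_pos: [0.4981, 0.0965, 0.0105]
tool_rot: [0.823, 0.567, 0.008, 0.027]
force: [-0.7, -0.8, 0.7]
finger_gap: 0.279
```

Call:
send_rows(
  commands=[
    {"delta_pos":[0.37,1,0],"yaw":0},
    {"delta_pos":[0.37,1,0],"yaw":0},
    {"delta_pos":[0.37,1,0],"yaw":0},
    {"delta_pos":[0.37,1,0],"yaw":0},
    {"delta_pos":[0.25,0.8,0],"yaw":0},
  ],
)

```text
t: 19.45
tcp_pos: [0.5166, 0.148, 0.0105]
tool_rot: [0.823, 0.567, 0.008, 0.027]
force: [-0.2, -1.7, 1.4]
finger_gap: 0.277
```

Call:
send_rows(
  commands=[
    {"delta_pos":[-0.4,-1.2,0],"yaw":0},
    {"delta_pos":[-0.3,-1,2],"yaw":0},
    {"delta_pos":[0,-2,4.5],"yaw":0},
    {"delta_pos":[0,-5,2],"yaw":0},
    {"delta_pos":[0,-5,2],"yaw":0},
    {"delta_pos":[0,-5,0],"yaw":0},
    {"delta_pos":[-1,-5.5,0],"yaw":0},
    {"delta_pos":[-1,-5.5,0],"yaw":0},
    {"delta_pos":[0,0,0],"yaw":0},
    {"delta_pos":[0,0,0],"yaw":0},
  ],
)

```text
t: 20.7
tcp_pos: [0.4829, -0.1682, 0.1176]
tool_rot: [0.824, 0.565, 0.007, 0.028]
force: [0.7, 0.2, 0.6]
finger_gap: 0.276
```

Run:
```python
from h import *
for n in("scene","top"): cv2.imwrite(f"pics/{n}8.png",manip.snapshot(n))
a=cv2.imread("pics/scene8.png"); b=cv2.imread("pics/top8.png")
cv2.imwrite("pics/f8.png",np.vstack([cv2.resize(a[110:370,80:400],None,fx=1.15,fy=1.15),cv2.resize(b[100:310,110:430],None,fx=1.15,fy=1.15)]))
```

```text
(no output)
```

View pics/f8.png

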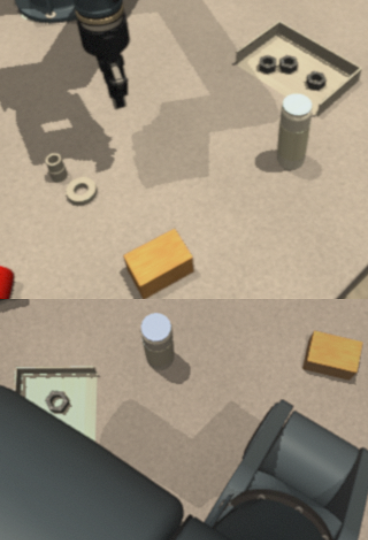

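The scene view shows all three nuts in the pan, with C at (268,63), B at (288,63) and A at (316,80). I'll check their numbers and whether the bystanders moved.

Run:
```python
from h import *
c=manip.get_calibration("scene")
f=lambda u,v:ray(c,80+u/1.15,110+v/1.15,.0115)[:2]
t=manip.get_calibration("top")
P=[ray(t,193,165,.002)[:2],ray(t,193,266,.002)[:2]]
ex=(P[0]-P[1])/np.linalg.norm(P[0]-P[1]); ey=np.array([-ex[1],ex[0]]); o=(P[0]+P[1])/2
for n,u,v in(("A",316,80),("B",288,63),("C",268,63)):
    w=f(u,v); print(n,w.round(3),"pan x,y-from-front mm",((w-o)@ex*1000).round(),((w-o)@ey*1000).round())
a=cv2.imread("pics/scene0.png");b=cv2.imread("pics/scene8.png")
for n,(x,y,w,h) in dict(can=(320,190,32,66),bear=(135,260,32,28),sock=(118,242,22,26),carton=(185,308,66,60)).items():
    r=cv2.matchTemplate(b[y-12:y+h+12,x-12:x+w+12],a[y:y+h,x:x+w],cv2.TM_CCOEFF_NORMED); _,m,_,l=cv2.minMaxLoc(r); print(n,round(m,2),l[0]-12,l[1]-12)
print(manip.sense()["qd"].round(3))
```

```text
A [0.632 0.207] pan x,y-from-front mm 57.0 68.0
B [0.557 0.204] pan x,y-from-front mm -17.0 69.0
C [0.528 0.174] pan x,y-from-front mm -49.0 41.0
can 1.0 0 0
bear 0.99 0 0
sock 0.9 0 0
carton 1.0 0 0
[ 0.022 -0.002 -0.     0.003  0.001  0.001]
```

All three nuts are well inside (41 mm or more behind the front edge against the 18 mm needed), the bystanders show no shift, and the arm is clear.

```bash
python3 -c "
from station import manip; print(manip.sign_off())"
```

```text
the job is handed in; nothing more can be done
None
```

All three nuts are in the pan and the job is handed in, at about 21 s of the 61 s allowed. I pushed them one at a time with the two fingertips part-closed behind each nut. No nut was gripped or lifted.

My last checks, from the final scene picture:

| Nut | Distance behind front edge (18 mm needed) | Pan x |
|---|---|---|
| A | about 68 mm | about +57 mm |
| B | about 69 mm | about −17 mm |
| C | about 41 mm | about −49 mm |

- **Bystanders:** the can, bearing, socket and carton show no shift by template matching. The socket match was weaker (0.90), probably because it now stands next to the arm's shadow.
- **Forces:** the wrist force printed at the end of each move never passed about 2 N.
- **Robot:** the gripper was about 12 cm above the bench and touching nothing.
- **Not checked:** the arm hid B and C in the final top view, so their positions come from the scene camera alone. No check failed or disagreed.

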